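# Stamp the form in its box

## Robot

A 6-joint arm with a two-finger parallel gripper is mounted at the origin on the work surface. World frame = base frame: x ahead of the robot, y to its left, z up, the work surface at z = 0. Lengths are in mm, angles in rad, forces in N, time in s.
With the tool pointing down it reaches from about 275 to 750 mm from the base axis. Payload 10.2 kg.
Tool frame: the origin (TCP) lies between the finger pads; the fingertips stand 22 mm ahead of it and the grasp point (between the pads) lies 3 mm ahead of it (ctrl.nose_length is the distance from the TCP to the fingertips, in mm); z points along the fingers, y is the line along which they close (so a half turn about z gives the same grasp; the last joint's range is limited). The gripper opens to 85 mm and grips with 20 to 120 N. Pads are 22 mm wide; open, the fingers measure 114 mm over their backs; the gripper's body (76 mm by 85 mm) begins 54 mm behind the grasp point. The pads swing forward as they close: fully open they stand 13 mm farther back than shut.
Start: joints at [1.12, 0.313, 1.498, -0, 1.331, -0.223], TCP at [118.576, 511.44, 253.294] pointing down, gripper open.
Joint ranges: [-2.94, 2.94], [-0.97, 2.17], [0.19, 2.56], [-1.23, 4.37], [0.02, 3.11], [-2.88, 2.88]. Speed limits (rad/s): [2.39, 2.39, 3.01, 3.14, 3.14, 3.14].

## Interface

Orientations are given as a unit quaternion [w, x, y, z].
In Python, from rig import sense, imaging, ctrl gives the robot as it stands. The module is installed in compiled form; this text tells all that it offers.
- The arm moves only by the tool apply_moves, never from a script. Its argument "commands" is a list of rows, each a list of 5 numbers: the gripper command: -1 is fully open, 1 is shut, values between are in proportion, then the shift along the tool's x, y, z in mm, then the turn about the tool's z in degrees. A call has 1 to 20 rows; each row shifts and turns the commanded pose from where the row before left it, along the tool's axes as they then stand; what a row does not reach is not made up. A row lasts 1/8 s, in which the tool goes at most 62.5 mm and 10.7 degrees, less where a joint would pass 70% of its speed; a pose out of reach is approached as far as the arm can. A call is refused whole if a number of a shift passes 62.5 or a number of a turn 10.7, either way. A call with a gripper value outside its range is refused whole. The fingers move at their own pace and stop on an object; "newtons" is the grip in N (left out, the last holds). Time passes only in rows, so rows that do not move let the fingers close. It gives the time, the measured TCP pose, the force, the opening and the grip force at its end, in the units of the state.
- sense(): the state, without advancing time (a new reading comes with each control period).
- imaging.capture(name): name is "scene" or "top"; returns the picture (420x560x3 uint8, blue, green, red); there is no depth.
- imaging.calibration(name): a dict with "camera_matrix" (3x3 intrinsics, pixels), "k1" (the pictures are not rectified: a ray, as slopes to the right and down, at radius r is drawn at 1 + k1 r^2 times it, then the intrinsics apply), "world_to_cam" (4x4, takes a point from world to camera coordinates). Camera axes: x right, y up, looking along -z (the intrinsics and any distortion apply to the point x, -y, -z); pixel columns grow to the right and rows downward; lengths in mm; the calibration is good to about 2 mm. A picture is of the moment at which its call begins. calibration takes no time and is no camera call.
- ctrl.finish_job(): hands the job in; it is judged then, once.
The state is a dict: "time_s": time; "joints": joint angles; "dq": joint speeds; "tau": joint torques, N m; "eef_pos": TCP position; "ee_rot": TCP orientation; "force": force on the tool from outside, world axes, zero at the start; "wrist_torque": the same for the moment, N m; "grip_width": opening from 0.0 (shut) to 1.0 (fully open); "grip_force": force on a finger pad.
Only numpy, scipy, OpenCV 4.12 (cv2) and the standard library are available. Lean on these libraries where they do the work, as an engineer would, in place of code of your own. Each camera call takes 0.05 s, during which the arm holds its last target. There are 200 camera calls.

## Task

Take the blue-capped self-inking stamp, stand it squarely in the blue-edged box on the clipboard's form, and press its cap fully down against the stop for a moment. Then let the cap spring back up and leave the stamp standing in the box. Stamp nowhere else with it, and leave the red-capped stamp alone.

Things in the scene. Friction and masses are not known exactly. Their poses are not given: they have to be found in the camera images.
- blue_cap (a point): Centre of the blue cap (62 mm along x, 36 along y, 42 tall) of a loose, upright self-inking stamp, 0.2 kg, 100 mm tall. Grip the cap across its 36 mm; it lifts the whole stamp. With the cap up, this point is 79 mm above the stamp's flat underside. Below the cap: a black body 28 mm wide (y) on a black foot 72 (x) by 46 (y) by 8 mm. z is up; x, y turn with the stamp
- blue_press (a joint): How far the blue cap is pressed down into its stamp, m: 0 = up, 0.014 = against the stop, where it stands as a rigid thing. A spring drives it back up: about 3 N to start it moving, 9 N at the stop
- form_box (a point): Centre of the blue-edged box printed on the form, on the paper, 6 mm above the table. Box: 84 mm along x, 64 along y; the stamp's long side goes along the box's long side, either way round. z is up. The form is on a fixed clipboard, 225 (x) by 165 mm (y), its middle 45 mm from here along +x, with a steel clip, 19 mm above the table, at the +x end
- red_cap (a point): Centre of the cap of the red stamp, the same as the blue one but for its colour: not to be used

How it is judged:
By the outcome, as a careful person would: the job done as asked, in the order asked, and still so for the second after the job is handed in, with the robot touching nothing.
It also fails if it takes over 34 s, if anything falls off the work surface, if the arm or the gripper's body presses on something with over 40 N, if the wrist force passes 120 N, or if a joint passes its speed limit or range.

## Working session

There is one attempt and no reset: what is moved stays moved. The work goes in short steps, Python scripts to look and compute and a tool call to move; the robot and the scene stay as the last step left them, time stands still between calls to the robot, and variables do not carry over. Pictures are saved under pics/ and viewed, at most 10 in all, crops included, and the job is handed in when it is done.

Besides the shell and the picture viewer there is one more tool, called after "Request:" in YAML: its name, and indented under it one key for each argument. apply_moves: Moves the arm, as the interface text tells. Its arguments: {"type":"object","properties":{"commands":{"type":"array","items":{"type":"array","items":{"type":"number"}}},"newtons":{"type":"number"}},"required":["commands"]}

```bash
mkdir -p pics; python3 - <<'E'
from rig import sense, imaging, ctrl
import cv2
for n in("scene","top"):
    im=imaging.capture(n); cv2.imwrite(f"pics/{n}0.png",im); c=imaging.calibration(n); print(c)
s=sense(); print(s['time_s'],s['eef_pos'],s['ee_rot'],s['force'],s['grip_width'],ctrl.nose_length)
E
```

```text
{'camera_matrix': array([[412.40291313,   0.        , 277.86388114],
       [  0.        , 412.40291313, 215.62096333],
       [  0.        ,   0.        ,   1.        ]]), 'k1': -0.05737275526258946, 'world_to_cam': array([[ 1.22919525e-01,  9.92304277e-01,  1.49335825e-02,
        -4.59044952e+01],
       [-8.23010411e-01,  9.35168102e-02,  5.60275351e-01,
         3.50726790e+02],
       [ 5.54567087e-01, -8.11592740e-02,  8.28171793e-01,
        -1.15929594e+03],
       [ 0.00000000e+00,  0.00000000e+00,  0.00000000e+00,
         1.00000000e+00]])}
{'camera_matrix': array([[407.32683802,   0.        , 280.10918837],
       [  0.        , 407.32683802, 212.52430222],
       [  0.        ,   0.        ,   1.        ]]), 'k1': -0.023344951009213112, 'world_to_cam': array([[-5.09272848e-03, -9.99574331e-01, -2.87266474e-02,
         1.85632512e+01],
       [ 9.90567590e-01, -8.97632636e-03,  1.36730666e-01,
        -5.00402688e+02],
       [-1.36930324e-01, -2.77593537e-02,  9.90191650e-01,
        -9.40497014e+02],
       [ 0.00000000e+00,  0.00000000e+00,  0.00000000e+00,
         1.00000000e+00]])}
0.1 [118.46415272 511.23756165 252.79120997] [-1.97286625e-04  1.13649111e-01  9.93520777e-01 -5.53881310e-04] [-0.54475135  0.33659553 -0.23796149] 1.000041069968465 22.0
```

View pics/top0.png

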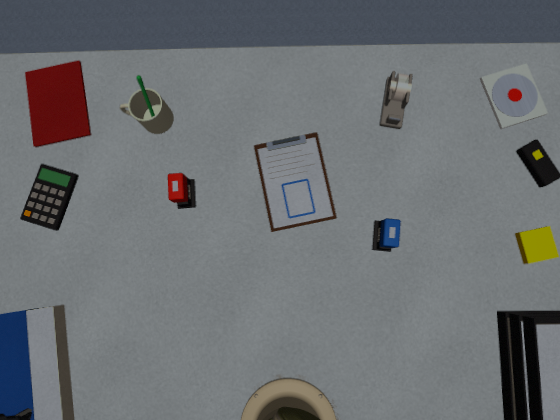

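View pics/scene0.png

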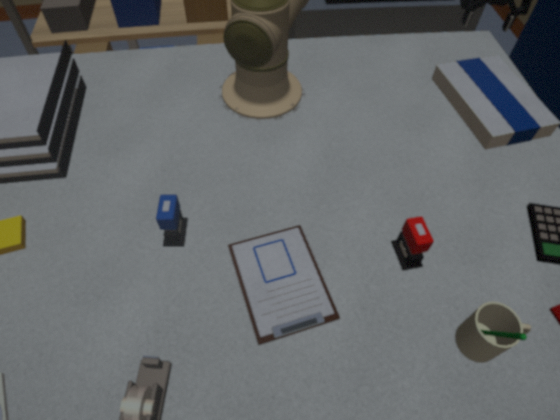

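The top view shows the blue stamp at about (388,234), the box at (298,198) on the clipboard and the red stamp at (180,190). In the scene view the blue cap is at (169,212) and the box at (274,260).

```bash
cat > h.py <<'E'
import numpy as np, cv2
from rig import sense, imaging, ctrl
def ray(n,px,z):
    c=imaging.calibration(n);K=c['camera_matrix'];T=c['world_to_cam'];px=np.atleast_2d(np.array(px,float))
    # cv2 distortion model: r^2 k1, camera y down, z forward
    u=cv2.undistortPoints(px[:,None],K,np.array([c['k1'],0,0,0]))[:,0]
    d=np.c_[u[:,0],-u[:,1],-np.ones(len(u))]@T[:3,:3]; o=-T[:3,:3].T@T[:3,3]
    return o+d*((z-o[2])/d[:,2])[:,None]
def blue(im,roi):
    x0,y0,x1,y1=roi; h=cv2.cvtColor(im,cv2.COLOR_BGR2HSV)
    m=cv2.inRange(h,(100,110,60),(125,255,255)); o=np.zeros_like(m); o[y0:y1,x0:x1]=m[y0:y1,x0:x1]; return o
def rect(n,m,z):
    ys,xs=np.nonzero(m); p=ray(n,np.c_[xs,ys],z)[:,:2].astype(np.float32); return cv2.minAreaRect(p),p.mean(0),len(p)
E
python3 - <<'E'
from h import *
a=cv2.imread('pics/top0.png');b=cv2.imread('pics/scene0.png')
print('box',rect('top',blue(a,(270,165,325,225)),6),rect('scene',blue(b,(245,232,305,290)),6))
for z in(100,79): print('cap',z,rect('top',blue(a,(365,205,410,260)),z),rect('scene',blue(b,(145,185,200,250)),z))
r=lambda im,x,y,w,h:cv2.resize(im[y:y+h,x:x+w],(400,600),interpolation=cv2.INTER_NEAREST)
cv2.imwrite('pics/c1.png',np.hstack([r(a,366,208,40,60),r(b,150,188,40,60)]))
E
```

```text
box (((540.3648681640625, -28.33252716064453), (88.18331909179688, 67.70429992675781), 11.350395202636719), array([539.6253 , -28.12964], dtype=float32), 188) (((579.210693359375, -18.37668228149414), (3.4371490478515625, 56.460838317871094), 14.10657024383545), array([578.289   , -16.535463], dtype=float32), 10)
cap 100 (((445.3642883300781, -231.46873474121094), (35.2275390625, 60.89418411254883), 83.7153549194336), array([ 444.96182, -231.0879 ], dtype=float32), 370) (((457.0780944824219, -231.8182830810547), (35.958984375, 79.86213684082031), 85.91942596435547), array([ 458.14096, -230.75536], dtype=float32), 462)
cap 79 (((447.1923828125, -236.58731079101562), (36.049312591552734, 62.31471633911133), 83.71537017822266), array([ 446.78036, -236.19756], dtype=float32), 370) (((441.8998718261719, -236.57550048828125), (37.09576416015625, 82.38684844970703), 85.91943359375), array([ 442.99625, -235.4791 ], dtype=float32), 462)
```

View pics/c1.png

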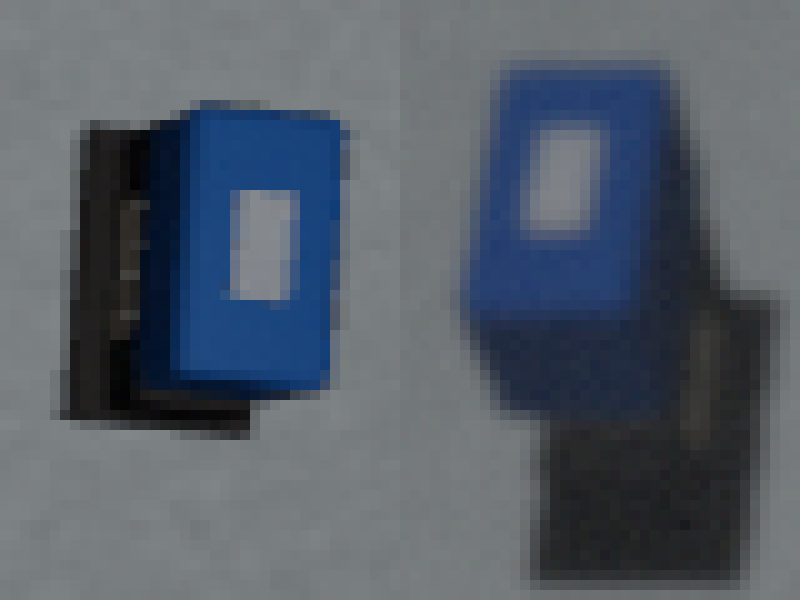

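The crop shows the cap's top face with its corners clearly visible in both views. I'll cast those corners to z=100 and redo the box in the scene view with a looser mask.

```bash
python3 - <<'E'
from h import *
b=cv2.imread('pics/scene0.png');a=cv2.imread('pics/top0.png')
t=np.array([(193,106),(346,118),(330,390),(172,382)])/10-.5+(366,208)
s=np.array([(105,66),(272,68),(236,318),(66,316)])/10-.5+(150,188)
for n,q in(('top',t),('scene',s)):
    p=ray(n,q,100)[:,:2]; print(n,p.mean(0),cv2.minAreaRect(p.astype(np.float32)))
h=cv2.cvtColor(b,cv2.COLOR_BGR2HSV); m=cv2.inRange(h,(100,70,60),(125,255,255));m2=np.zeros_like(m);m2[232:290,245:305]=m[232:290,245:305]
print(rect('scene',m2,6))
# clipboard heading/centre from its brown edge
for n,im,(x0,y0,x1,y1) in(('top',a,(240,120,345,240)),('scene',b,(220,218,345,350))):
    hh=cv2.cvtColor(im,cv2.COLOR_BGR2HSV); k=cv2.inRange(hh,(0,70,20),(20,255,255));z=np.zeros_like(k);z[y0:y1,x0:x1]=k[y0:y1,x0:x1];r=rect(n,z,5);print(n,r)
E
```

```text
top [ 445.17889439 -232.20883593] ((444.9404296875, -231.99984741210938), (34.480804443359375, 61.853973388671875), 84.13549041748047)
scene [ 445.85520825 -231.94600483] ((445.81463623046875, -232.14019775390625), (33.8317985534668, 61.369773864746094), 84.2236099243164)
(((538.2938842773438, -28.68545150756836), (88.80172729492188, 68.4075698852539), 10.929926872253418), array([540.42725 , -28.515873], dtype=float32), 274)
top (((584.0516967773438, -19.67835235595703), (223.38795471191406, 162.11651611328125), 11.380067825317383), array([566.5959  , -22.252771], dtype=float32), 577)
scene (((614.9862060546875, -13.461524963378906), (154.8269500732422, 159.23797607421875), 11.266512870788574), array([679.2241  , -10.240655], dtype=float32), 144)
```

Request:
apply_moves:
  commands:
    - [-0.3, -27, -36, 0, 0]
    - [-0.3, -27, -36, 0, 0]
    - [-0.3, -27, -36, 0, 0]
    - [-0.3, -27, -36, 0, 0]
    - [-0.3, -27, -36, 0, 0]
    - [-0.3, -27, -36, 0, 0]
    - [-0.3, -27, -36, 0, 0]
    - [-0.3, -27, -36, 0, 0]
    - [-0.3, -27, -36, 0, 0]
    - [-0.3, -27, -36, 0, 0]
    - [-0.3, -27, -36, 0, 0]
    - [-0.3, -27, -36, 0, 0]
    - [-0.3, -27, -36, 0, 0]
    - [-0.3, -27, -36, 0, 0]
    - [-0.3, -27, -36, 0, 0]
    - [-0.3, -27, -36, 0, 0]
    - [-0.3, -27, -36, 0, 0]
    - [-0.3, -27, -36, 0, -7]
  newtons: 40

```text
time_s: 2.35
eef_pos: [446.0, -231.0, 253.0]
ee_rot: [-0.0, 0.052, 0.999, 0.0]
force: [1.3, 0.6, 0.3]
grip_width: 0.655
grip_force: 0.0
```

Request:
apply_moves:
  commands:
    - [-0.3, 0, 0, 40, 0]
    - [-0.3, 0, 0, 40, 0]
    - [-0.3, 0, 0, 10, 0]
    - [-0.3, 0, 0, 0, 0]
    - [-0.3, 0, 0, 0, 0]

```text
time_s: 2.98
eef_pos: [446.3, -230.0, 164.8]
ee_rot: [0.001, 0.053, 0.999, -0.001]
force: [-0.2, 1.0, -0.1]
grip_width: 0.649
grip_force: 0.0
```

```bash
cat >> h.py <<'E'
def go(tgt,ang):
    "shift in tool axes to reach world tgt (TCP), and turn so tool y lies at ang deg (mod 180)"
    from scipy.spatial.transform import Rotation as R
    s=sense();q=s['ee_rot'];M=R.from_quat([*q[1:],q[0]]).as_matrix()
    y=np.degrees(np.arctan2(M[1,1],M[0,1])); t=-((ang-y+90)%180-90)
    print('t',round(s['time_s'],2),'pos',s['eef_pos'].round(1),'yang',round(y,2),'tilt',M[:,2].round(4),'shift',(M.T@(np.array(tgt)-s['eef_pos'])).round(1),'turn',round(t,2),'F',s['force'].round(1),'w',round(s['grip_width']*85,1),round(s['grip_force'],1),'q',s['joints'].round(2))
E
python3 - <<'E'
from h import *
go([445.5,-232,84],84.1)
a=imaging.capture('top');b=imaging.capture('scene')
cv2.imwrite('pics/c2.png',cv2.resize(np.hstack([a[160:310,320:470],b[130:280,90:240]]),(800,400)))
E
```

```text
t 2.98 pos [ 446.3 -230.   164.8] yang 83.96 tilt [ 0.002  -0.0017 -1.    ] shift [ 0.7 -2.  80.8] turn -0.14 F [-0.2  1.  -0.1] w 55.2 0.0 q [-0.71  0.35  1.69 -0.    1.1  -2.17]
```

View pics/c2.png

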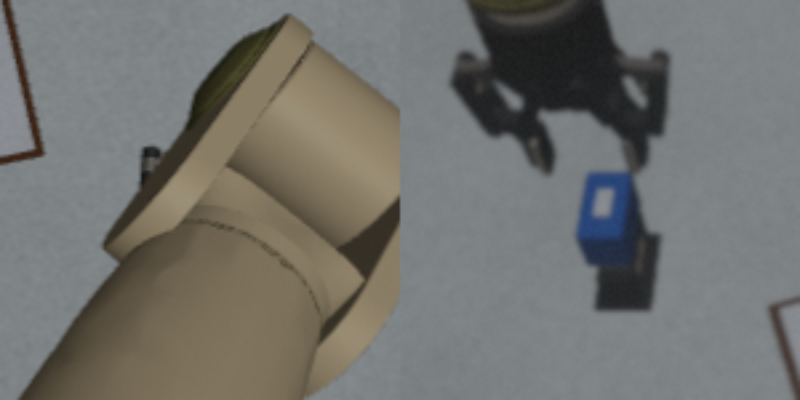

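The scene view shows the open fingers above the cap, with fingertips near crop (545,170) and (638,170) and the cap top near (607,205). I'll check this against the projection.

```bash
python3 - <<'E'
from h import *
L=np.array([(545,170),(638,168)])
L=(L-[400,0])/2.667+[90,130]
print(ray('scene',L,143+3))
c=imaging.calibration('scene');T=c['world_to_cam']
for d in(-27,0,27):
    p=T[:3]@[446.3+d*.105,-230+d*.994,143,1];u=np.array([p[0],-p[1]])/-p[2];u*=1+c['k1']*(u@u);print((c['camera_matrix'][:2,:2]@u+c['camera_matrix'][:2,2]-[90,130])*2.667+[400,0])
E
```

```text
[[ 445.62496167 -263.84873361  146.        ]
 [ 451.3350483  -198.54141331  146.        ]]
[556.20914033 169.23555424]
[594.1895461  168.96113041]
[632.24074209 168.69507925]
```

Request:
apply_moves:
  commands:
    - [-0.3, 0.5, -2, 25, 0]
    - [-0.3, 0, 0, 25, 0]
    - [-0.3, 0, 0, 20, 0]
    - [-0.3, 0, 0, 10.5, 0]
    - [-0.3, 0, 0, 0, 0]
    - [-0.3, 0, 0, 0, 0]

```text
time_s: 3.82
eef_pos: [445.4, -231.8, 83.7]
ee_rot: [0.001, 0.053, 0.999, -0.001]
force: [-0.3, -0.4, 0.8]
grip_width: 0.649
grip_force: 0.0
```

```bash
python3 - <<'E'
from h import *
go([445.5,-232,84],84.1)
b=imaging.capture('scene')
cv2.imwrite('pics/c3.png',cv2.resize(b[150:270,110:230],(600,600)))
E
```

```text
t 3.83 pos [ 445.4 -231.8   83.7] yang 83.95 tilt [ 0.0012 -0.0011 -1.    ] shift [-0.1 -0.2 -0.3] turn -0.15 F [-0.3 -0.4  0.8] w 55.2 0.0 q [-0.71  0.47  1.76 -0.    0.91 -2.18]
```

View pics/c3.png

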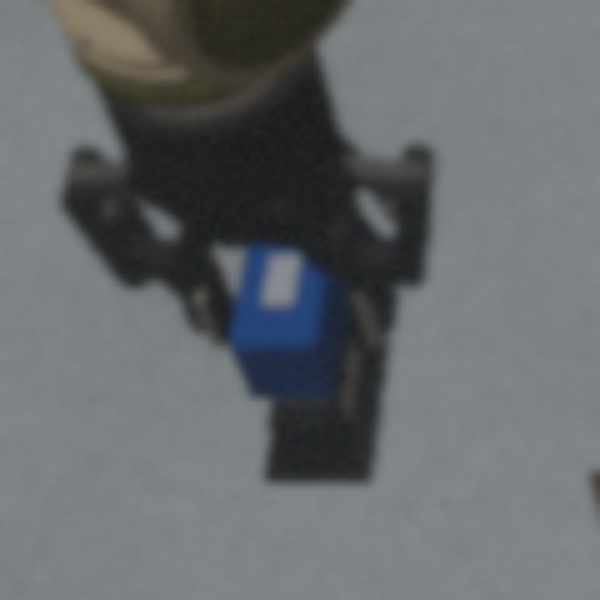

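The picture shows the cap (240–330, 245–395) sitting between the two fingers, so I'll close on it and lift.

Request:
apply_moves:
  commands:
    - [0.0, 0, 0, 0, 0]
    - [0.1, 0, 0, 0, 0]
    - [0.2, 0, 0, 0, 0]
    - [1, 0, 0, 0, 0]
    - [1, 0, 0, 0, 0]
    - [1, 0, 0, 0, 0]
    - [1, 0, 0, 0, 0]
  newtons: 50

```text
time_s: 4.75
eef_pos: [445.1, -231.6, 82.9]
ee_rot: [0.0, 0.053, 0.999, -0.0]
force: [0.4, -0.1, 4.1]
grip_width: 0.416
grip_force: 49.5
```

```bash
python3 - <<'E'
from h import *
go([445.5,-232,84],84.1)
E
```

```text
t 4.75 pos [ 445.1 -231.6   82.9] yang 83.95 tilt [ 2.e-04 -3.e-04 -1.e+00] shift [-0.5 -0.3 -1.1] turn -0.15 F [ 0.4 -0.1  4.1] w 35.4 49.5 q [-0.71  0.47  1.76 -0.    0.9  -2.18]
```

Request:
apply_moves:
  commands:
    - [1, 0, 0, -5, 0]
    - [1, 0, 0, -15, 0]
    - [1, 0, 0, -30, 0]
    - [1, 0, 0, -20, 0]
    - [1, 0, 0, 0, -9]
    - [1, 0, 0, 0, -8.2]
    - [1, 0, 0, 0, 0]
    - [1, 0, 0, 0, 0]

```text
time_s: 5.75
eef_pos: [445.0, -231.5, 153.1]
ee_rot: [0.0, -0.096, 0.995, -0.0]
force: [-0.1, -0.4, -1.9]
grip_width: 0.416
grip_force: 50.2
```

```bash
python3 - <<'E'
from h import *
go([540,-28.4,152],101.3)
b=imaging.capture('scene')
cv2.imwrite('pics/c4.png',cv2.resize(b[110:260,90:240],(600,600)))
E
```

```text
t 5.75 pos [ 445.  -231.5  153.1] yang 100.99 tilt [ 2.e-04 -1.e-04 -1.e+00] shift [-132.   181.2    1.1] turn -0.31 F [-0.1 -0.4 -1.9] w 35.3 50.2 q [-0.71  0.37  1.7   0.    1.07 -2.48]
```

View pics/c4.png

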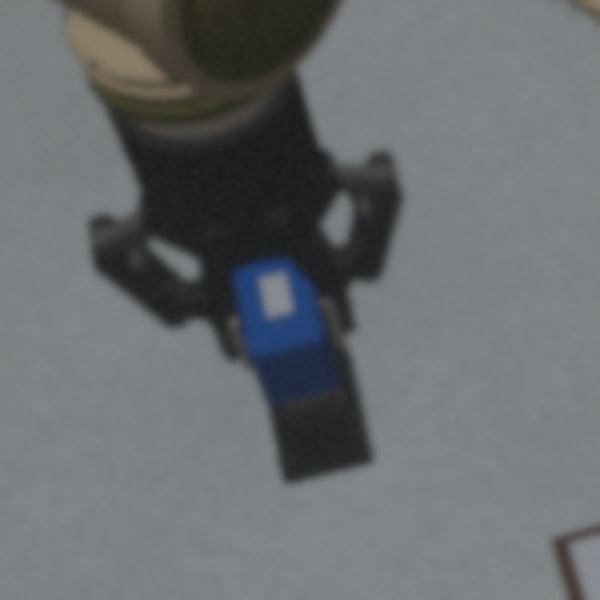

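The picture shows the stamp hanging straight from the gripper, clear of the table. I'll carry it over the box.

Request:
apply_moves:
  commands:
    - [1, -10, 14, 0, -0.3]
    - [1, -20, 27, 0, 0]
    - [1, -24, 33, 0, 0]
    - [1, -24, 33, 0, 0]
    - [1, -24, 33, 0, 0]
    - [1, -20, 27, 0, 0]
    - [1, -10, 14, 0, 0]
    - [1, 0, 0, 15, 0]
    - [1, 0, 0, 15, 0]
    - [1, 0, 0, 12, 0]
    - [1, 0, 0, 8, 0]
    - [1, 0, 0, 0, 0]
    - [1, 0, 0, 0, 0]

```text
time_s: 7.42
eef_pos: [538.7, -28.1, 103.2]
ee_rot: [0.0, -0.1, 0.995, -0.0]
force: [-0.9, -0.4, -1.8]
grip_width: 0.418
grip_force: 50.2
```

```bash
python3 - <<'E'
from h import *
go([540,-28.4,94],101.3)
b=imaging.capture('scene')
cv2.imwrite('pics/c5.png',cv2.resize(b[180:330,200:350],(600,600)))
E
```

```text
t 7.42 pos [538.7 -28.1 103.2] yang 101.44 tilt [ 8.e-04 -2.e-04 -1.e+00] shift [-1.2 -0.5  9.2] turn 0.14 F [-0.9 -0.4 -1.8] w 35.6 50.2 q [-0.27  0.51  1.64  0.    1.   -2.04]
```

View pics/c5.png

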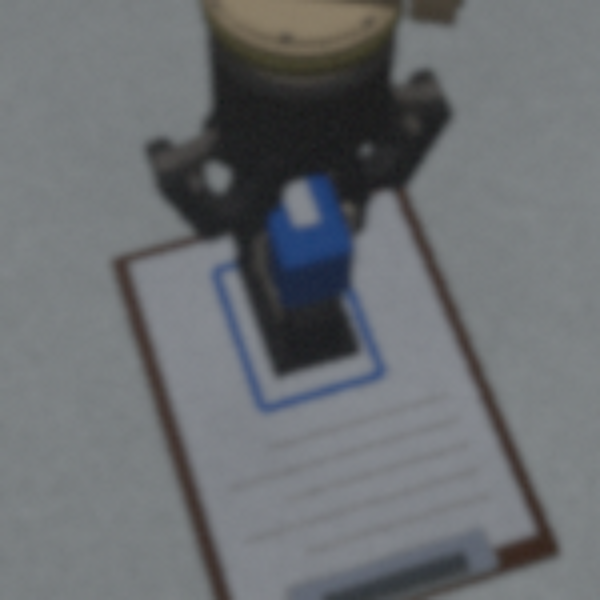

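The foot hovers over the box, with its front edge at crop (275,375)–(355,352) inside the blue outline. I'll lower it to touch.

Request:
apply_moves:
  commands:
    - [1, -1, -0.5, 6, 0]
    - [1, 0, 0, 5, 0]
    - [1, 0, 0, 2, 0]
    - [1, 0, 0, 0, 0]
    - [1, 0, 0, 0, 0]

```text
time_s: 8.1
eef_pos: [539.6, -28.2, 89.9]
ee_rot: [0.0, -0.1, 0.995, -0.0]
force: [-0.3, -0.3, -1.4]
grip_width: 0.418
grip_force: 50.3
```

```bash
python3 - <<'E'
from h import *
go([540,-28.4,90],101.3)
b=imaging.capture('scene')
cv2.imwrite('pics/c6.png',cv2.resize(b[220:300,235:315],(600,600),interpolation=cv2.INTER_CUBIC))
E
```

```text
t 8.1 pos [539.6 -28.2  89.9] yang 101.45 tilt [ 2.e-04 -1.e-04 -1.e+00] shift [-0.3 -0.2 -0.1] turn 0.15 F [-0.3 -0.3 -1.4] w 35.5 50.3 q [-0.27  0.53  1.64 -0.    0.97 -2.04]
```

View pics/c6.png

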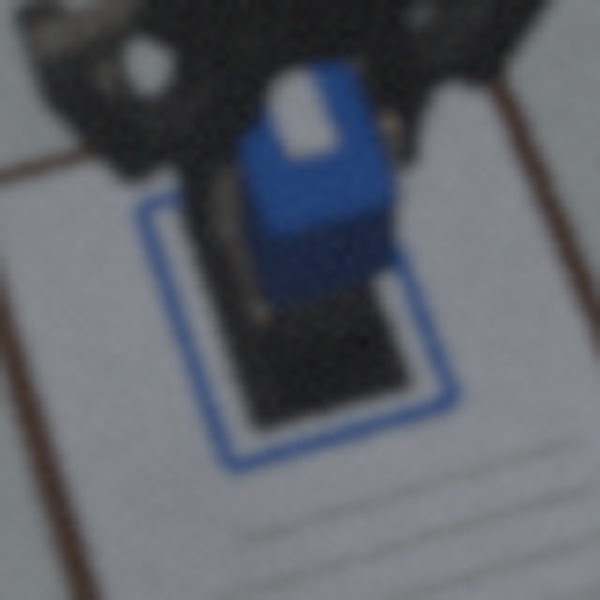

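The foot sits laterally centred in the box, but its front gap is about 1–2 mm too large. I'll nudge it 1 mm towards +x and then press.

Request:
apply_moves:
  commands:
    - [1, -1.3, 0, -1, 0]
    - [1, 0, 0, 0, 0.1]
    - [1, 0, 0, 2, 0]
    - [1, 0, 0, 3, 0]
    - [1, 0, 0, 3, 0]
    - [1, 0, 0, 3, 0]
    - [1, 0, 0, 0, 0]
    - [1, 0, 0, 0, 0]

```text
time_s: 9.15
eef_pos: [541.1, -28.1, 80.2]
ee_rot: [0.0, -0.099, 0.995, -0.0]
force: [-1.8, 0.2, 5.2]
grip_width: 0.414
grip_force: 51.3
```

Request:
apply_moves:
  commands:
    - [1, 0, 0, 2, 0]
    - [1, 0, 0, 2, 0]
    - [1, 0, 0, 1, 0]
    - [1, 0, 0, 0, 0]
    - [1, 0, 0, 0, 0]

```text
time_s: 9.78
eef_pos: [541.1, -28.1, 75.4]
ee_rot: [0.0, -0.099, 0.995, -0.0]
force: [-3.8, -0.2, 9.4]
grip_width: 0.416
grip_force: 51.5
```

Request:
apply_moves:
  commands:
    - [1, 0, 0, 1, 0]
    - [1, 0, 0, 0, 0]
    - [1, 0, 0, 0, 0]

```text
time_s: 10.15
eef_pos: [541.1, -28.1, 75.0]
ee_rot: [0.0, -0.099, 0.995, -0.0]
force: [-5.7, -0.0, 14.5]
grip_width: 0.418
grip_force: 52.0
```

Request:
apply_moves:
  commands:
    - [1, 0, 0, 1, 0]
    - [1, 0, 0, 0, 0]
    - [1, 0, 0, 0, 0]
    - [1, 0, 0, 0, 0]

```text
time_s: 10.65
eef_pos: [541.3, -28.3, 74.8]
ee_rot: [0.001, -0.099, 0.995, -0.0]
force: [-7.7, -0.7, 22.4]
grip_width: 0.417
grip_force: 53.1
```

The force rises steeply with almost no travel, so the cap is against the stop. I'll ease up until the spring is unloaded.

Request:
apply_moves:
  commands:
    - [1, 0, 0, -2, 0]
    - [1, 0, 0, -3, 0]
    - [1, 0, 0, -3, 0]
    - [1, 0, 0, -3, 0]
    - [1, 0, 0, -2.5, 0]
    - [1, 0, 0, 0, 0]
    - [1, 0, 0, 0, 0]

```text
time_s: 11.52
eef_pos: [541.1, -28.2, 86.4]
ee_rot: [0.0, -0.099, 0.995, -0.0]
force: [-0.0, -2.4, 4.5]
grip_width: 0.42
grip_force: 50.8
```

Request:
apply_moves:
  commands:
    - [1, 0, 0, -1.5, 0]
    - [1, 0, 0, -0.7, 0]
    - [1, 0, 0, 0, 0]
    - [1, 0, 0, 0, 0]

```text
time_s: 12.02
eef_pos: [541.0, -28.0, 88.5]
ee_rot: [0.0, -0.099, 0.995, -0.0]
force: [1.3, -2.1, 2.8]
grip_width: 0.41
grip_force: 50.7
```

Nearly unloaded. I'll open slowly, then fully enough to clear, and go straight up.

Request:
apply_moves:
  commands:
    - [1, 0, 0, -0.4, 0]
    - [0.1, 0, 0, 0, 0]
    - [0.0, 0, 0, 0, 0]
    - [-0.15, 0, 0, 0, 0]
    - [-0.3, 0, 0, 0, 0]
    - [-0.4, 0, 0, 0, 0]
    - [-0.4, 0, 0, 0, 0]
    - [-0.4, 0, 0, -5, 0]
    - [-0.4, 0, 0, -15, 0]
    - [-0.4, 0, 0, -30, 0]
    - [-0.4, 0, 0, -40, 0]
    - [-0.4, 0, 0, -40, 0]
    - [-0.4, 40, 0, 0, 0]
    - [-0.4, 50, 0, 0, 0]
    - [-0.4, 50, 0, 0, 0]
    - [-0.4, 40, 0, 0, 0]
    - [-0.4, 0, 0, 0, 0]
    - [-0.4, 0, 0, 0, 0]

```text
time_s: 14.28
eef_pos: [365.0, -63.6, 219.7]
ee_rot: [0.001, -0.099, 0.995, -0.0]
force: [-0.2, 0.4, -0.0]
grip_width: 0.698
grip_force: 0.0
```

```bash
python3 - <<'E'
from h import *
go([540,-28.4,90],101.3)
a=imaging.capture('top');b=imaging.capture('scene')
cv2.imwrite('pics/c7.png',cv2.resize(np.hstack([a[150:230,255:335],b[210:290,235:315]]),(800,400),interpolation=cv2.INTER_CUBIC))
E
```

```text
t 14.28 pos [365.  -63.6 219.7] yang 101.33 tilt [ 1.7e-03 -8.0e-04 -1.0e+00] shift [-178.3    0.2  130. ] turn 0.03 F [-0.2  0.4 -0. ] w 59.3 0.0 q [-0.49 -0.    1.96  0.    1.18 -2.26]
```

View pics/c7.png

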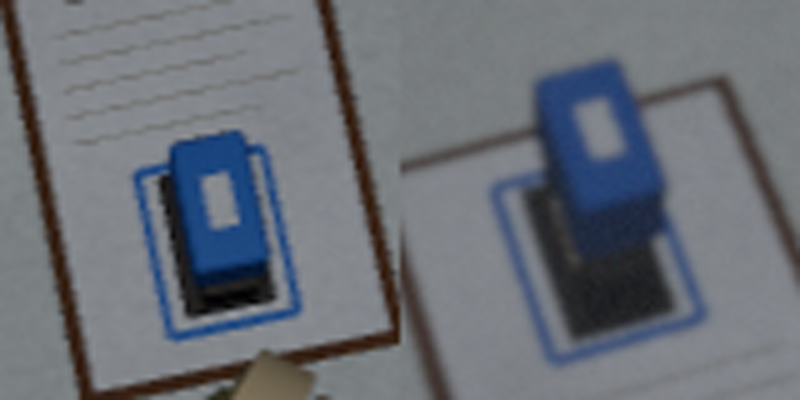

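The stamp stands square in the box with its foot inside the outline on all sides, the cap is up and the arm is clear.

```bash
python3 -c "
from rig import ctrl
print(ctrl.finish_job())"
```

```text
the job is handed in; nothing more can be done
None
```

The blue stamp was pressed once to its stop in the form's box and left standing there, square and with the cap sprung back up; the red stamp was not touched, and the job is handed in at about 14 s.

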